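Strike a medal blank in the bench press

ROBOT

A 6-joint arm with a two-finger parallel gripper is mounted at the origin on the work surface. World frame = base frame: x ahead of the robot, y to its left, z up, the work surface at z = 0. Lengths are in m, angles in rad, forces in N, time in s.
With the tool pointing down it reaches from about 0.35 to 1 m from the base axis. Payload 7.1 kg.
Tool frame: the origin (TCP) lies between the finger pads; the fingertips stand 22 mm ahead of it and the grasp point (between the pads) lies 3 mm ahead of it (arm.nose_length is the distance from the TCP to the fingertips, in m); z points along the fingers, y is the line along which they close (so a half turn about z gives the same grasp; the last joint's range is limited). The gripper opens to 85 mm and grips with 20 to 120 N. Pads are 22 mm wide; open, the fingers measure 114 mm over their backs; the gripper's body (76 mm by 85 mm) begins 54 mm behind the grasp point. The pads swing forward as they close: fully open they stand 13 mm farther back than shut.
Start: joints at [1.175, 0.423, 1.63, -0, 1.089, -0.019], TCP at [0.23, 0.581, 0.253] pointing down, gripper open.
Joint ranges: [-3, 3], [-0.9, 2.11], [0.09, 2.58], [-1.31, 4.45], [0.11, 2.69], [-2.54, 2.54]. Speed limits (rad/s): [2.39, 2.39, 3.01, 3.14, 3.14, 3.14].

INTERFACE

Orientations are given as a rotation vector (axis times angle).
In Python, from plant import arm, eyes gives the robot as it stands.
- The arm moves only by the tool step_arm, never from a script. Its argument "rows" is a list of rows, each an object of numbers: "dx", "dy", "dz": the shift along the tool's x, y, z in mm; "rx", "ry", "rz": the turn, a rotation vector about the tool's x, y, z in rad; "gripper": the finger opening in mm, from 0 to 85.4. In form: [{"dx": .., "dy": .., "dz": .., "rx": .., "ry": .., "rz": .., "gripper": ..}, ...]. A call has 1 to 5 rows; each row shifts and turns the commanded pose from where the row before left it, along the tool's axes as they then stand; what a row does not reach is not made up. A row lasts 1/8 s, in which the tool goes at most 62.5 mm and 10.7 degrees, less where a joint would pass 70% of its speed; a pose out of reach is approached as far as the arm can. A call with a gripper value outside its range is refused whole. The fingers move at their own pace and stop on an object; "force" is the grip in N (left out, the last holds). Time passes only in rows, so rows that do not move let the fingers close. It gives the time, the measured TCP pose, the force, the opening and the grip force at its end, in the units of the state.
- arm.observe(): the state, without advancing time (a new reading comes with each control period).
- eyes.read_camera(name): name is "scene" or "top" or "wrist"; returns a dict with "img" (420x560x3 uint8, blue, green, red), "z_map" (420x560 float32, m along the optical axis (not along the pixel's ray), 0 where there is no reading), "fovy" (degrees; the focal length in pixels is half the picture's height over the tangent of half this angle, whatever the lens; pixels are square), "cx", "cy" (the principal point, pixels), "origin" and "rotation" of the camera in the world. Camera axes: x right, y down, z forward; pixel columns grow to the right and rows downward; lengths in m; the calibration is good to about 2 mm. A picture is of the moment at which its call begins.
- arm.job_done(): hands the job in; it is judged then, once.
Trained networks look in a picture, given as the dict that the camera call returned (one of the last four; its "shot" number tells which), for a name from the list of things; names that differ only in an ending like _2 or _b are one class to them, and where a whole thing is asked for, a point or a joint stands for the part that bears it (a point fixed in the world has none). Each returns a list of dicts, best first, with "confidence" (0 to 1); they miss things now and then, are a little off and sometimes report something else, mostly with a low value. They report only what shows in the picture. A call takes as long as a camera call. They do not tell look-alikes from the thing itself.
- eyes.cut_out(name, picture): "pixels" (420x560 bool, what is visible of it) and "location" ([column, row] in pixels, amid what is visible of it).
- eyes.spot_point(name, picture): "location" ([column, row] in pixels: a listed point, or the origin of a listed thing).
The state is a dict: "time": time; "q": joint angles; "qd": joint speeds; "effort": joint torques, N m; "ee_pos": TCP position; "eef_rot": TCP orientation; "force": force on the tool from outside, world axes, zero at the start; "ft_torque": the same for the moment, N m; "grip_width": finger opening in m; "grasp_force": force on a finger pad.
Only numpy, scipy, OpenCV 4.12 (cv2) and the standard library are available. Lean on these libraries where they do the work, as an engineer would, in place of code of your own. Each camera call takes 0.05 s, during which the arm holds its last target. There are 200 camera calls.

TASK

Take the larger round blank from the soldering tile and lay it flat in the round nest of the hand press, let it go, and only then flip the safety catch over by its thumb bar to free the lever. Pull the lever by its grip all the way down until the punch presses firmly on the blank, and finish there: the program ends with the gripper still holding the lever down. Leave the other things on the bench where they are.

Things in the scene. Friction and masses are not known exactly. Their poses are not given: they have to be found in the camera images.
- round_blank: the larger round blank: plain brass disc, 40 mm across, 8 mm thick, about 70 g, lying flat; origin at the centre of its underside. It lies on a white tile (10 mm thick, 130 x 190 mm) in a row, 60 mm from centre to centre, with the square and the small round blank, in any order
- round_blank_center (a point): centre of the same disc, 4 mm above its underside
- press: the grey hand press, fixed; origin on the table under the hinge; axes: x from the nest to the hinge (away from the robot), y to the catch's side, z up. Base plate 120 mm wide, 12 mm high, from 68 mm in front of the nest's centre (-x) to 42 mm beyond the hinge
- die_center (a point): centre of the floor of the round nest, 30 mm above the table, axes as the press. The nest is 44 mm across (2 mm play round the blank), straight wall 5 mm high, then a bevel to 9 mm; the seated blank's top is 8 mm above the floor. The rim, 68 mm across, has open finger notches 30 mm wide at +y and -y, their floor 6 mm below the nest's: lower and open the fingers along y
- lever_hinge (a point): centre of the lever's hinge, 125 mm behind the nest (+x) and 85 mm above the table; same axes as die_center; the lever turns about y
- grip (a point): middle of the black hand grip on the free end of the lever: round-ended, 26 mm thick, 66 mm long along the lever, its middle 190 mm from the hinge; when open it stands about 273 mm above the table (its top 306 mm). Towards the hinge follows an 18 mm square bar. Grip it from above with the fingers on its +y and -y sides; it turns between them as the lever swings
- lever (a joint): lever angle, rad. 0: open, leaning back 8 degrees beyond upright, away from the nest; grows as the grip comes over towards the robot and down. Level at 1.71; the seated blank stops the punch at about 1.70. A spring throws it open when let go: about 2 N at the grip when open, rising to about 5 N when down. With the catch on it stops at about 0.2
- catch (a joint): angle of the safety catch, rad. 0: on (a 10 mm bar lies across in front of the lever); 1.15: fully flipped, bar out of the way (the lever passes from about 0.95 on). It starts between 0 and 0.12 and stays where it is left; about 2 N at the thumb bar
- catch_pivot (a point): the catch's axis, along x: 135 mm above the table, 75 mm behind the nest's centre (+x), 50 mm to its +y side; axes as the press
- catch_thumb (a point): centre of the catch's thumb bar: roller 16 mm thick, 24 mm long along x, 55 mm from the catch's axis. It stands out to +y and up at 40 degrees above level when the catch is on; pressed down from above, following its arc, to 26 degrees below level it flips the catch
- punch_face (a point): centre of the punch's flat face, 28 mm across; the punch stands 48 mm out from the lever's middle line, 125 mm from the hinge, and comes down on the middle of the nest
- square_blank: square brass blank, 40 x 40 x 8 mm, does not fit; origin at the centre of its underside
- small_blank: small round brass blank, 26 mm across, 8 mm thick, too small; origin at the centre of its underside
- tub: open white plastic cup, 70 mm across, 70 mm tall; origin at the centre of its underside
- hammer: hammer lying on the table, 230 mm long
- tweezers: steel tweezers lying flat, 140 mm long, 8 mm high; origin at mid length
- bench_block: steel block 65 x 65 x 25 mm; origin at the centre of its underside
Not all that is in view belongs to the job. Leave any black or green look-alike of the round_blank alone.

How it is judged:
On the way, in this order (a step that is already met when the one before it is completed fails the run):
1. the larger round blank lies flat in the nest, let go, with the catch still on (horizontal distance between round_blank_center and die_center below 0.0045 m and z of round_blank_center in the frame of die_center between 0.002 and 0.0065 m and (angle between round_blank_center's own z axis and vertical below 0.1 rad or angle between round_blank_center's own z axis and vertical above 3.04 rad) and contact force between the fingers and round_blank below 0.1 N and value of joint catch below 0.5 rad), for 0.2 s.
2. the safety catch is flipped clear of the lever while the lever is still up (value of joint catch above 0.95 rad and value of joint lever below 0.5 rad), for 0.1 s.
3. the lever is pulled down, held by the fingers (value of joint lever above 1.6 rad and contact force between the fingers and lever above 1 N), for 0.2 s.
At the end, for the whole second after the job is handed in: The larger round blank lies flat in the nest (centre within 4.5 mm of the nest's, not on the rim); the catch is flipped (above 0.9 rad); the fingers hold the lever down (above 1.66 rad, more than 3 N on the handle) and the punch presses on the blank with more than 3 N, through the last second (horizontal distance between round_blank_center and die_center below 0.0045 m and z of round_blank_center in the frame of die_center between 0.002 and 0.0065 m and (angle between round_blank_center's own z axis and vertical below 0.1 rad or angle between round_blank_center's own z axis and vertical above 3.04 rad) and value of joint catch above 0.9 rad and value of joint lever above 1.66 rad and contact force between lever and round_blank above 3 N and contact force between the fingers and lever above 3 N and contact force between the fingers and round_blank below 0.1 N); the arm keeps its last pose, push and grip.
It fails at once if the lever is forced past the catch (value of joint lever above 0.5 rad and value of joint catch below 0.8 rad).
It fails at once if another thing on the bench is shifted by more than 40 mm (distance of any of square_blank, small_blank, tub, hammer, tweezers, bench_block from where it was at the start of the episode above 0.04 m).
It also fails if it takes over 72 s, if anything falls off the work surface, if the arm or the gripper's body presses on something with over 40 N, if the wrist force passes 120 N, or if a joint passes its speed limit or range.

## Working session

There is one attempt and no reset: what is moved stays moved. The work goes in short steps, Python scripts to look and compute and a tool call to move; the robot and the scene stay as the last step left them, time stands still between calls to the robot, and variables do not carry over. Pictures are saved under pics/ and viewed, at most 10 in all, crops included, and the job is handed in when it is done.

Besides the shell and the picture viewer there is one more tool, called after ">>>" by a JSON object that holds its "op" and its "data", one argument or row to a line. step_arm: Moves the arm, as the interface text tells. Its arguments: {"type":"object","properties":{"rows":{"type":"array"},"force":{"type":"number"}},"required":["rows"]}

```bash
mkdir -p pics; cat > h.py <<'E'
import numpy as np, cv2
from scipy.spatial.transform import Rotation as R
from plant import arm, eyes
def ray(p,uv):
    f=p["img"].shape[0]/2/np.tan(np.radians(p["fovy"])/2)
    d=np.array([(uv[0]-p["cx"])/f,(uv[1]-p["cy"])/f,1.])
    return np.array(p["origin"]),np.array(p["rotation"])@d   # d scaled so depth=1
def at_z(p,uv,z):
    o,d=ray(p,uv); return o+d*(z-o[2])/d[2]
def by_depth(p,uv):
    o,d=ray(p,uv); u,v=int(round(uv[0])),int(round(uv[1]))
    w=p["z_map"][max(v-2,0):v+3,max(u-2,0):u+3]; w=w[w>0]
    return o+d*np.median(w) if w.size else None
def tri(a,b):
    A=0;B=0
    for p,uv in (a,b):
        o,d=ray(p,uv); d=d/np.linalg.norm(d); M=np.eye(3)-np.outer(d,d); A=A+M;B=B+M@o
    return np.linalg.solve(A,B)
E
cat > a.py <<'E'
from h import *
np.set_printoptions(precision=4,suppress=True)
P={n:eyes.read_camera(n) for n in("scene","top")}
cv2.imwrite("pics/s1.png",P["scene"]["img"]);cv2.imwrite("pics/t1.png",P["top"]["img"])
for n,p in P.items(): print(n,np.array(p["origin"]),p["fovy"])
for t in ["round_blank","round_blank_center","square_blank","small_blank","press","die_center","lever_hinge","grip","catch_pivot","catch_thumb","punch_face","tub","hammer","tweezers","bench_block"]:
    for n,p in P.items():
        for r in eyes.spot_point(t,p)[:3]:
            print(t,n,round(r["confidence"],2),np.round(r["location"],1),by_depth(p,r["location"]))
print(arm.observe())
E
python3 a.py
```

```text
scene [ 0.8687 -0.5531  1.0374] 49.73837055261757
top [0.4694 0.0348 1.3539] 51.68993203346661
round_blank scene 0.63 [263.9 254.6] [ 1.1555 -0.2662  1.3243]
round_blank scene 0.61 [265.2 281.3] [ 1.093  -0.3288  1.2617]
round_blank scene 0.52 [176.2 297.9] [1.5985 0.1767 1.7672]
round_blank top 0.67 [313.7 221.4] [ 0.1321 -0.3024  1.0167]
round_blank top 0.66 [208.5 185.4] [0.5982 0.1636 1.4827]
round_blank top 0.59 [362.2 273.5] [ 0.1504 -0.2842  1.0349]
round_blank_center scene 0.71 [180.1 299.3] [1.5729 0.1512 1.7417]
round_blank_center scene 0.68 [232.7 301.3] [ 1.2467 -0.175   1.4155]
round_blank_center scene 0.67 [268.9 282.7] [ 1.0675 -0.3543  1.2363]
round_blank_center top 0.66 [345.9 228.1] [-0.042  -0.4765  0.8426]
round_blank_center top 0.61 [300.8 234.3] [ 0.3084 -0.1262  1.1929]
round_blank_center top 0.57 [310.6 219.5] [ 0.1409 -0.2937  1.0254]
square_blank scene 0.65 [202.  346.7] [ 1.328  -0.0937  1.4968]
square_blank scene 0.53 [345.6 167. ] [ 0.7825 -0.6393  0.9513]
square_blank top 0.72 [380.6 233.7] [-0.2433 -0.6778  0.6413]
square_blank top 0.4 [240.6 221.2] [0.
[... 1659 characters left out ...]
op 0.75 [321.5 277.5] [0.4565 0.022  1.3411]
bench_block scene 0.97 [278.4 357.3] [ 0.8859 -0.5359  1.0547]
bench_block scene 0.47 [339.9 218.6] [ 0.735  -0.6868  0.9037]
bench_block top 0.63 [363.4 180.9] [-0.4799 -0.9144  0.4047]
{'time': 1.6, 'q': array([ 1.175 ,  0.4231,  1.6299,  0.    ,  1.0886, -0.019 ]), 'qd': array([ 0.0001, -0.0005,  0.0007,  0.0008, -0.0003,  0.0009]), 'effort': array([ -0.0007, -55.7343, -28.2129,   0.    ,   0.0009,  -0.    ]), 'ee_pos': array([0.2299, 0.5812, 0.2533]), 'eef_rot': array([-0.5884, -3.086 , -0.0001]), 'force': array([-0.548 , -0.006 , -0.3727]), 'ft_torque': array([-0.0501,  0.0304, -0.0023]), 'grasp_force': 0.0, 'grip_width': 0.08570036516409792}
```

```bash
sed -i 's/np.array(p\["rotation"\])@d /ROT(p["rotation"])@d /' h.py; cat >> h.py <<'E'
def ROT(r):
    r=np.array(r,float); return r if r.shape==(3,3) else R.from_rotvec(r).as_matrix()
E
python3 - <<'E'
from h import *
np.set_printoptions(precision=4,suppress=True)
P={n:eyes.read_camera(n) for n in("scene","top")}
for n,p in P.items(): print(n,np.array(p["rotation"]))
L={"scene":dict(die=(299.8,213.2),hinge=(339.8,220.8),grip=(361.4,176.7),piv=(335.9,185.8),thumb=(349,169.6),punch=(332,177.8),press=(338.7,238.8),b1=(263.9,254.6),b2=(265,281),b3=(176.2,298),b4=(232.7,301.3),sq=(202,346.7),sm=(208.7,321.8)),
"top":dict(die=(238.9,221.7),hinge=(245.2,179.8),grip=(244.2,158.5),piv=(222.7,191.5),thumb=(209.1,185.9),punch=(242.8,182.6),press=(248.2,182.5),b1=(313.7,221.4),b2=(362.2,273.5),b3=(345.9,228.1),b4=(300.8,234.3),sq=(380.6,233.7),sm=(365.7,240.3))}
for n,p in P.items():
    for k,v in L[n].items(): print(n,k,by_depth(p,v))
for k in("die","hinge","grip","piv","thumb","punch","press"): print(k,tri((P["scene"],L["scene"][k]),(P["top"],L["top"][k])))
E
```

```text
scene [-2.4283 -0.6401  0.2376]
top [-2.2187  2.1655 -0.0923]
scene die [0.54   0.1124 0.0288]
scene hinge [0.6634 0.0916 0.1029]
scene grip [0.6939 0.0975 0.2834]
scene piv [0.6376 0.1001 0.2167]
scene thumb [0.6298 0.2043 0.1675]
scene punch [ 0.5526  0.2959 -0.0009]
scene press [0.6736 0.0747 0.0503]
scene b1 [ 0.5142 -0.0395  0.0075]
scene b2 [ 0.5567 -0.1051  0.0077]
scene b3 [ 0.388  -0.2537  0.007 ]
scene b4 [ 0.5194 -0.1959  0.0183]
scene sq [ 0.5195 -0.325   0.0173]
scene sm [ 0.4986 -0.2683  0.0184]
top die [0.5391 0.1321 0.0307]
top hinge [0.6397 0.1048 0.2222]
top grip [0.6814 0.1042 0.2964]
top piv [0.617  0.1718 0.1427]
top thumb [0.6276 0.2059 0.1736]
top punch [0.6331 0.1113 0.2159]
top press [0.6504 0.1034 0.1002]
top b1 [ 0.547  -0.0987  0.0076]
top b2 [ 0.3894 -0.2518  0.0076]
top b3 [ 0.5282 -0.1978  0.0176]
top b4 [ 0.506  -0.0596  0.0042]
top sq [ 0.5135 -0.306   0.0156]
top sm [ 0.492  -0.2597  0.0166]
die [0.5363 0.1313 0.0048]
hinge [0.6595 0.1125 0.0751]
grip [0.6889 0.1071 0.2704]
piv [0.6157 0.1716 0.1295]
thumb [0.6289 0.2073 0.164 ]
punch [0.627  0.108  0.2323]
press [ 0.6642  0.1084 -0.0017]
```

View pics/s1.png

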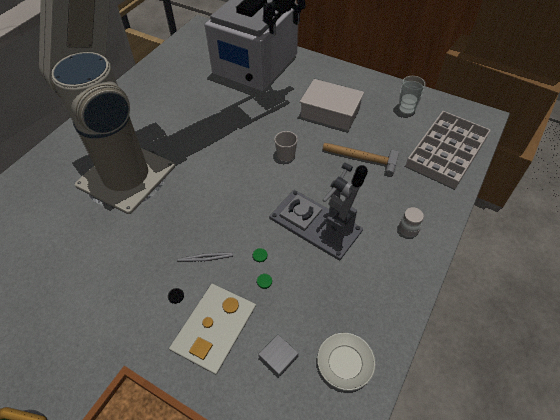

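View pics/t1.png

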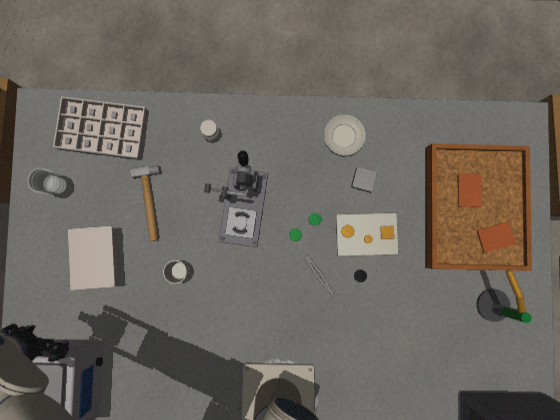

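```bash
python3 - <<'E'
from h import *
np.set_printoptions(precision=4,suppress=True)
P={n:eyes.read_camera(n) for n in("scene","top")}
for n,p in P.items():
    hsv=cv2.cvtColor(p["img"],cv2.COLOR_BGR2HSV)
    m=cv2.inRange(hsv,(10,120,100),(28,255,255))
    k,l,s,c=cv2.connectedComponentsWithStats(m)
    for i in range(1,k):
        if 30<s[i,4]<700 and not(s[i,0]>425): print(n,s[i],c[i],at_z(p,c[i],.018),by_depth(p,c[i]))
# plate
p=P["top"]; vv,uu=np.mgrid[140:260,195:290]
o,_=ray(p,(0,0)); pts=[];
for u,v in zip(uu.ravel(),vv.ravel()):
    o,d=ray(p,(u,v)); pts.append(o+d*p["z_map"][v,u])
pts=np.array(pts)
s=pts[(pts[:,2]>.006)&(pts[:,2]<.018)]
rect=cv2.minAreaRect((s[:,:2]*1000).astype(np.float32)); print("plate",rect,len(s))
s=pts[(pts[:,2]>.024)&(pts[:,2]<.045)&(pts[:,0]<.6)]
print("nest",cv2.minAreaRect((s[:,:2]*1000).astype(np.float32)),np.percentile(s[:,2],[5,50,95]))
t=cv2.resize(p["img"][140:265,195:405],None,fx=3.8,fy=3.8,interpolation=cv2.INTER_CUBIC); cv2.imwrite("pics/c1.png",t)
E
```

```text
scene [324 143  64  19 265] [354.9245 151.9245] [0.5745 0.4101 0.018 ] [0.5759 0.4053 0.023 ]
scene [223 298  15  14 177] [230.0339 304.5254] [ 0.5183 -0.2062  0.018 ] [ 0.5185 -0.2064  0.0185]
scene [203 317  10  10  75] [207.3333 321.56  ] [ 0.4953 -0.2692  0.018 ] [ 0.4952 -0.2692  0.0178]
scene [189 337  23  22 278] [200.2014 347.5288] [ 0.5173 -0.3288  0.018 ] [ 0.5174 -0.3289  0.0184]
scene [  0 408  44  12 317] [ 17.9779 414.7256] [ 0.2655 -0.6373  0.018 ] [ 0.376  -0.6219  0.2047]
top [ 0 78  8 13 77] [ 3.2338 83.5065] [0.9542 0.8818 0.018 ] [ 1.1131  1.1593 -0.4197]
top [141 175  15  66 436] [148.6422 207.8624] [0.5756 0.4119 0.018 ] [0.5751 0.41   0.0247]
top [342 225  12  12 121] [347.562  230.7851] [ 0.52   -0.2029  0.018 ] [ 0.52   -0.2029  0.018 ]
top [381 226  13  13 158] [387.057  232.4177] [ 0.5179 -0.3254  0.018 ] [ 0.5179 -0.3256  0.0174]
top [364 236   8   7  48] [367.7708 238.9167] [ 0.4964 -0.2658  0.018 ] [ 0.4964 -0.2656  0.0187]
plate ((613.5941162109375, 126.12826538085938), (371.14044189453125, 293.2471618652344), 2.0604617595672607) 1627
nest ((538.8881225585938, 127.78497314453125), (85.63159942626953, 84.83660125732422), 83.20848846435547) [0.0243 0.0276 0.0382]
```

View pics/c1.png

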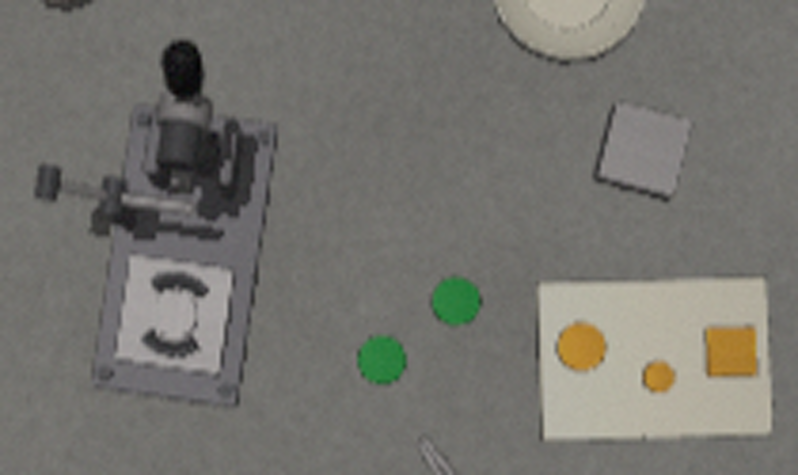

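The meant blank is the larger brass disc at top (348,231), crop (581,346). It has to be told apart from four others:
- the two green look-alikes at (315,219) and (295,234)
- the black one at (360,276)
- the small brass disc at (368,239)
- the square at (388,232)

Only this one is plain brass, round and about 40 mm across, and it lies on the tile. The crop confirms it. The press nest is at about top (241,222).

I'll move now, looking at the press from close by on the way.

>>> {"op": "step_arm", "data": {
  "rows": [
    {"rz":-0.118,"gripper":85},
    {"rz":-0.118},
    {"dx":-31.2,"dy":-46.2},
    {"dx":-31.2,"dy":-46.2},
    {"dx":-31.2,"dy":-46.2}
  ]
}}

```text
invalid input
```

>>> {"op": "step_arm", "data": {
  "rows": [
    {"dx":-31.2,"dy":-46.2},
    {"dx":-31.2,"dy":-46.2},
    {"dx":-31.2,"dy":-46.2},
    {"dx":-31.2,"dy":-46.2},
    {"dx":-31.2,"dy":-46.2}
  ]
}}

```text
invalid input
```

>>> {"op": "step_arm", "data": {
  "rows": [
    {"dx":-31.2,"dy":-46.2},
    {}
  ]
}}

```text
invalid input
```

```bash
cat >> h.py <<'E'
np.set_printoptions(precision=4,suppress=True)
def st():
    s=arm.observe(); M=R.from_rotvec(s["eef_rot"]).as_matrix(); y=M[:,1]
    print("t",round(s["time"],2),"pos",s["ee_pos"],"psi",round(float(np.arctan2(-y[0],y[1])),4),"z",M[:,2],"F",s["force"],"w",round(s["grip_width"],4),"gf",round(s["grasp_force"],2)); return s,M
def go(t,psi=None):
    """needed rz, then shift in mm in the turned tool frame"""
    s,M=st(); 
    if psi is not None:
        T=np.array([[-np.cos(psi),-np.sin(psi),0],[-np.sin(psi),np.cos(psi),0],[0,0,-1]]).T
        print("turn",R.from_matrix(M.T@T).as_rotvec()); M=T
    print("shift",np.round(1000*M.T@(np.array(t)-s["ee_pos"]),1))
E
python3 - <<'E'
from h import *
s,M=st(); print(arm.nose_length)
p=eyes.read_camera("wrist"); cv2.imwrite("pics/w1.png",p["img"]); np.save("w1.npy",p,allow_pickle=True)
print(p["origin"],p["rotation"],p["fovy"])
for t in["die_center","lever_hinge","catch_pivot","catch_thumb","grip"]:
    for r in eyes.spot_point(t,p)[:2]: print(t,round(r["confidence"],2),r["location"],by_depth(p,r["location"]),at_z(p,r["location"],.03))
E
```

```text
t 1.8 pos [0.2299 0.5812 0.2533] psi -0.3768 z [ 0.  0. -1.] F [-0.6349  0.0996 -0.3952] w 0.0853 gf 0.0
0.022
[0.163  0.6084 0.3737] [2.3924 1.6259 0.2358] 64.93166488427326
```

View pics/w1.png

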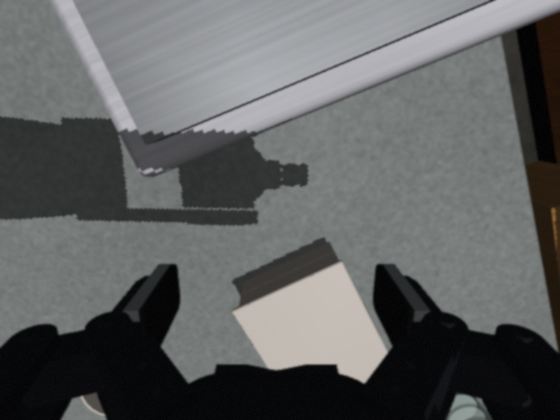

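The moves were refused, so the rows probably need every field. The wrist picture (device corner at (150,170), box at (320,310)) still shows the start place.

>>> {"op": "step_arm", "data": {
  "rows": [
    {"dx":0,"dy":0,"dz":0,"rx":0,"ry":0,"rz":-0.118,"gripper":85},
    {"dx":0,"dy":0,"dz":0,"rx":0,"ry":0,"rz":-0.118,"gripper":85},
    {"dx":-31.2,"dy":-46.2,"dz":0,"rx":0,"ry":0,"rz":0,"gripper":85},
    {"dx":-31.2,"dy":-46.2,"dz":0,"rx":0,"ry":0,"rz":0,"gripper":85},
    {"dx":-31.2,"dy":-46.2,"dz":0,"rx":0,"ry":0,"rz":0,"gripper":85}
  ]
}}

```text
time: 2.72
ee_pos: [0.3036, 0.4294, 0.2534]
eef_rot: [0.22, 3.134, 0.0]
force: [0.4, 0.2, -0.2]
grip_width: 0.085
grasp_force: 0.0
```

>>> {"op": "step_arm", "data": {
  "rows": [
    {"dx":-31.2,"dy":-46.2,"dz":0,"rx":0,"ry":0,"rz":0,"gripper":85},
    {"dx":-31.2,"dy":-46.2,"dz":0,"rx":0,"ry":0,"rz":0,"gripper":85},
    {"dx":-31.2,"dy":-46.2,"dz":0,"rx":0,"ry":0,"rz":0,"gripper":85},
    {"dx":-31.2,"dy":-46.2,"dz":0,"rx":0,"ry":0,"rz":0,"gripper":85},
    {"dx":-31.2,"dy":-46.2,"dz":0,"rx":0,"ry":0,"rz":0,"gripper":85}
  ]
}}

```text
time: 3.35
ee_pos: [0.426, 0.1786, 0.2537]
eef_rot: [0.221, 3.133, 0.001]
force: [1.4, 0.2, -0.8]
grip_width: 0.0845
grasp_force: 0.0
```

>>> {"op": "step_arm", "data": {
  "rows": [
    {"dx":-31.2,"dy":-46.2,"dz":0,"rx":0,"ry":0,"rz":0,"gripper":85},
    {"dx":0,"dy":0,"dz":0,"rx":0,"ry":0,"rz":0,"gripper":85}
  ]
}}

```text
time: 3.6
ee_pos: [0.451, 0.1272, 0.2536]
eef_rot: [0.229, 3.132, -0.0]
force: [-0.3, 1.1, 0.8]
grip_width: 0.085
grasp_force: 0.0
```

```bash
cat > b.py <<'E'
from h import *
import sys
s,M=st()
p=eyes.read_camera("wrist"); cv2.imwrite("pics/%s.png"%sys.argv[1],p["img"])
for t in sys.argv[2:]:
    for r in eyes.spot_point(t,p)[:2]: print(t,round(r["confidence"],2),np.array(r["location"]),by_depth(p,r["location"]),at_z(p,r["location"],.03))
np.save(sys.argv[1]+".npy",p,allow_pickle=True)
E
python3 b.py w2 die_center lever_hinge catch_pivot catch_thumb grip
```

```text
t 3.6 pos [0.451  0.1272 0.2536] psi -0.146 z [ 0.0009 -0.0002 -1.    ] F [-0.3038  1.1172  0.7847] w 0.085 gf 0.0
die_center 0.77 [286.6 255.9] [0.5397 0.1265 0.0297] [0.5396 0.1265 0.03  ]
lever_hinge 0.89 [288.8 380.1] [0.4412 0.1322 0.3104] [0.713  0.1054 0.03  ]
catch_pivot 0.79 [345.  379.2] [0.4433 0.1455 0.31  ] [0.7221 0.1772 0.03  ]
```

View pics/w2.png

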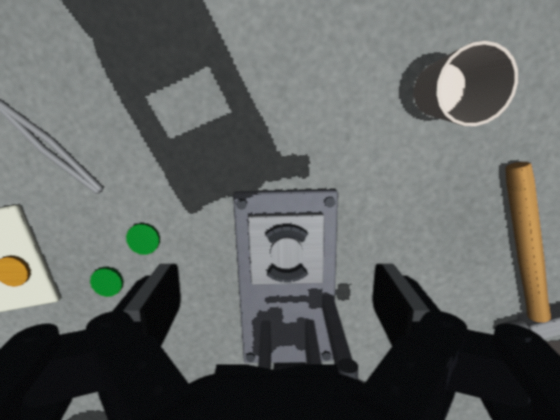

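The wrist picture shows the nest at about (287,253), the plate's front corners at (234,193) and (337,190), and the catch thumb roller near (343,291). I'll fit the plate and the nest from depth and brightness.

```bash
cat > c.py <<'E'
from h import *
import sys
p=np.load(sys.argv[1]+".npy",allow_pickle=True).item()
f=210/np.tan(np.radians(p["fovy"])/2); v,u=np.mgrid[0:420,0:560]
D=np.stack([(u-p["cx"])/f,(v-p["cy"])/f,np.ones_like(u)],-1)
W=np.array(p["origin"])+(D*p["z_map"][...,None])@ROT(p["rotation"]).T
def comp(m,n):
    m=cv2.morphologyEx(m.astype(np.uint8),cv2.MORPH_OPEN,np.ones((3,3),np.uint8))
    k,l,s,c=cv2.connectedComponentsWithStats(m)
    i=1+np.argmax(s[1:,4]); q=W[l==i]
    (c,sz,a)=cv2.minAreaRect((q[:,:2]*1000).astype(np.float32))
    print(n,s[i],"c",np.round(c,1),"size",np.round(sz,1),"ang",round(a,2),"z",np.percentile(q[:,2],[2,50,98])); return l==i
near=(abs(W[...,0]-.56)<.16)&(abs(W[...,1]-.125)<.13)
comp(near&(W[...,2]>.007)&(W[...,2]<.017),"plate")
comp(near&(W[...,2]>.0345)&(W[...,2]<.05)&(W[...,0]<.585),"rim")
comp(near&(W[...,2]>.027)&(W[...,2]<.0335)&(W[...,0]<.585),"floor")
h=cv2.cvtColor(p["img"],cv2.COLOR_BGR2GRAY)
m=comp(near&(W[...,2]>.02)&(W[...,2]<.05)&(W[...,0]<.585),"block")
# plate left/right/front edges on rows, at z=.012
mp=near&(W[...,2]>.007)
for r in (205,225,245,265):
    c=np.where(mp[r])[0]; print(r,c.min(),c.max(),at_z(p,(c.min()-.5,r),.012),at_z(p,(c.max()+.5,r),.012))
E
python3 c.py w2
```

```text
plate [ 233  190  105  173 9965] c [585.4 121.4] size [120.1 234.9] ang 83.1 z [0.0096 0.0116 0.0155]
rim [268 230  38  12 261] c [512.9 129.9] size [40.8 13. ] ang 82.93 z [0.0346 0.0366 0.0394]
floor [271 238  32  30 763] c [536.  126.9] size [35.3 36.6] ang 82.24 z [0.0281 0.0296 0.031 ]
block [ 248  214   77   71 5091] c [536.  127.2] size [85.9 86.3] ang 82.87 z [0.022  0.0242 0.0379]
205 234 337 [0.4763 0.0746 0.012 ] [0.4936 0.192  0.012 ]
225 235 337 [0.5003 0.0713 0.012 ] [0.5178 0.1898 0.012 ]
245 237 336 [0.5254 0.0691 0.012 ] [0.5426 0.1863 0.012 ]
265 158 395 [ 0.5372 -0.03    0.012 ] [0.579  0.2543 0.012 ]
```

>>> {"op": "step_arm", "data": {
  "rows": [
    {"dx":-3.9,"dy":-55.3,"dz":0,"rx":0,"ry":0,"rz":-0.025,"gripper":62},
    {"dx":-3.9,"dy":-55.3,"dz":0,"rx":0,"ry":0,"rz":0,"gripper":62},
    {"dx":-3.9,"dy":-55.3,"dz":0,"rx":0,"ry":0,"rz":0,"gripper":62},
    {"dx":-3.9,"dy":-55.3,"dz":0,"rx":0,"ry":0,"rz":0,"gripper":62},
    {"dx":-3.9,"dy":-55.3,"dz":0,"rx":0,"ry":0,"rz":0,"gripper":62}
  ]
}}

```text
time: 4.53
ee_pos: [0.4357, -0.1474, 0.2535]
eef_rot: [0.178, 3.136, -0.0]
force: [1.0, -0.1, 0.1]
grip_width: 0.0616
grasp_force: 0.0
```

>>> {"op": "step_arm", "data": {
  "rows": [
    {"dx":-3.9,"dy":-55.3,"dz":0,"rx":0,"ry":0,"rz":0,"gripper":62},
    {"dx":0,"dy":0,"dz":0,"rx":0,"ry":0,"rz":0,"gripper":62}
  ]
}}

```text
time: 4.78
ee_pos: [0.4334, -0.2044, 0.2534]
eef_rot: [0.186, 3.135, -0.001]
force: [-0.1, 0.4, 0.0]
grip_width: 0.0619
grasp_force: 0.0
```

```bash
python3 b.py w3 round_blank round_blank_center; python3 - <<'E'
from h import *
p=np.load("w3.npy",allow_pickle=True).item()
m=cv2.inRange(cv2.cvtColor(p["img"],cv2.COLOR_BGR2HSV),(10,120,80),(28,255,255))
k,l,s,c=cv2.connectedComponentsWithStats(m)
for i in range(1,k):
    if s[i,4]>200: print(s[i],c[i],at_z(p,c[i],.018),by_depth(p,c[i]))
print(arm.nose_length); go((.52,-.203,.08),-.121)
E
```

```text
t 4.78 pos [ 0.4334 -0.2044  0.2534] psi -0.1185 z [ 0.0007 -0.0008 -1.    ] F [-0.09    0.4314  0.0187] w 0.0619 gf 0.0
round_blank 0.95 [231.2 133.1] [ 0.3807 -0.247   0.0079] [ 0.3795 -0.2438  0.03  ]
round_blank 0.92 [416.5 220.5] [ 0.5053 -0.0472  0.0075] [ 0.4965 -0.0563  0.03  ]
round_blank_center 0.86 [231.8 131.8] [ 0.3794 -0.2461  0.0078] [ 0.3783 -0.243   0.03  ]
round_blank_center 0.85 [422.7 217.1] [ 0.502  -0.04    0.0074] [ 0.4933 -0.0496  0.03  ]
[   0  193   69  165 7684] [ 25.2901 280.4688] [ 0.5224 -0.5193  0.018 ] [ 0.5112 -0.4966  0.043 ]
[218 225  21  21 333] [228.027  235.1802] [ 0.4936 -0.2673  0.018 ] [ 0.4936 -0.2673  0.0178]
[269 232  32  32 789] [284.365  247.4525] [ 0.5165 -0.2044  0.018 ] [ 0.5164 -0.2044  0.0181]
[162 241  36  33 751] [178.9494 254.233 ] [ 0.5104 -0.3284  0.018 ] [ 0.5105 -0.3284  0.0178]
0.022
t 4.92 pos [ 0.4331 -0.201   0.2531] psi -0.1147 z [-0.0006  0.0006 -1.    ] F [ 0.0988  1.0281 -0.0477] w 0.0619 gf 0.0
turn [ 0.0005 -0.0006  0.0063]
shift [-86.5   8.5 173.1]
```

```bash
python3 - <<'E'
from h import *
# camera mount in the tool frame: if stable for the commanded poses the origin is true
for n,pos,psi in(("w2",(.4496,.1301,.2533),-.1408),("w3",(.4332,-.2022,.2533),-.1158)):
    p=np.load(n+".npy",allow_pickle=True).item()
    T=np.array([[-np.cos(psi),-np.sin(psi),0],[-np.sin(psi),np.cos(psi),0],[0,0,-1]]).T
    print(n,np.array(p["origin"]),T.T@(np.array(p["origin"])-pos),R.from_matrix(T.T@ROT(p["rotation"])).as_rotvec())
p=eyes.read_camera("wrist");st();print(np.array(p["origin"]))
p=eyes.read_camera("wrist");st();print(np.array(p["origin"]))
E
```

```text
w2 [0.3796 0.1382 0.3739] [ 0.0704 -0.0018 -0.1206] [-0.2267 -0.229   1.5641]
w3 [ 0.3618 -0.1952  0.3738] [ 0.0717 -0.0013 -0.1205] [-0.2263 -0.2289  1.5616]
t 4.97 pos [ 0.4332 -0.2007  0.2531] psi -0.1139 z [-0.0006  0.0005 -1.    ] F [-0.6396  0.5086  0.4379] w 0.0619 gf 0.0
[ 0.3616 -0.1923  0.3736]
t 5.03 pos [ 0.4332 -0.2006  0.2532] psi -0.1136 z [-0.0004  0.0004 -1.    ] F [-0.6329 -0.1145 -0.3542] w 0.0623 gf 0.0
[ 0.3616 -0.1921  0.3736]
```

```bash
cat > d.py <<'E'
from h import *
p=eyes.read_camera("wrist"); st()
m=cv2.inRange(cv2.cvtColor(p["img"],cv2.COLOR_BGR2HSV),(10,120,80),(28,255,255))
k,l,s,c=cv2.connectedComponentsWithStats(m)
for i in range(1,k):
    if 300<s[i,4]<3000: print(s[i],c[i],at_z(p,c[i],.018),by_depth(p,c[i]))
E
python3 d.py
```

```text
t 5.08 pos [ 0.4333 -0.2007  0.2533] psi -0.1134 z [-0.0002  0.0002 -1.    ] F [-1.0976  0.4415 -0.4763] w 0.0622 gf 0.0
[214 226  21  20 330] [224.3818 235.6545] [ 0.4934 -0.2672  0.018 ] [ 0.4935 -0.2672  0.0178]
[265 233  32  31 789] [280.635  248.3042] [ 0.5164 -0.2044  0.018 ] [ 0.5165 -0.2044  0.018 ]
[159 241  35  36 816] [175.4375 255.5882] [ 0.5116 -0.3283  0.018 ] [ 0.5118 -0.3284  0.0177]
```

```bash
python3 - <<'E'
from h import *
for n,pz in(("w2",.2536),("w3",.2534)):
    p=np.load(n+".npy",allow_pickle=True).item()
    f=210/np.tan(np.radians(p["fovy"])/2); v,u=np.mgrid[0:420,0:560]
    D=np.stack([(u-p["cx"])/f,(v-p["cy"])/f,np.ones_like(u)],-1)
    W=np.array(p["origin"])+(D*p["z_map"][...,None])@ROT(p["rotation"]).T
    z=W[...,2]; m=(z>.16)&(z<.3)&(p["z_map"]<.25)&(p["z_map"]>0)
    print(n,m.sum(),pz-np.percentile(z[m],[0.3,1,3]))
E
python3 -c "
from h import *
go((.5165,-.2044,.10),-.121)"
```

```text
w2 18064 [0.0081 0.0062 0.0024]
w3 19786 [0.0147 0.0122 0.0075]
t 5.08 pos [ 0.4333 -0.2007  0.2533] psi -0.1134 z [-0.0002  0.0002 -1.    ] F [-1.0976  0.4415 -0.4763] w 0.0622 gf 0.0
turn [ 0.0002 -0.0002  0.0076]
shift [-83.    6.4 153.3]
```

>>> {"op": "step_arm", "data": {
  "rows": [
    {"dx":-27.7,"dy":2.1,"dz":51,"rx":0,"ry":0,"rz":0.008,"gripper":58},
    {"dx":-27.7,"dy":2.1,"dz":51,"rx":0,"ry":0,"rz":0,"gripper":58},
    {"dx":-27.6,"dy":2.2,"dz":51,"rx":0,"ry":0,"rz":0,"gripper":58},
    {"dx":0,"dy":0,"dz":30,"rx":0,"ry":0,"rz":0,"gripper":58},
    {"dx":0,"dy":0,"dz":0,"rx":0,"ry":0,"rz":0,"gripper":58}
  ]
}}

```text
time: 5.7
ee_pos: [0.5149, -0.2039, 0.0681]
eef_rot: [-0.191, -3.131, -0.003]
force: [-0.6, -0.0, 0.4]
grip_width: 0.058
grasp_force: 0.0
```

>>> {"op": "step_arm", "data": {
  "rows": [
    {"dx":0,"dy":0,"dz":0,"rx":0,"ry":0,"rz":0,"gripper":58},
    {"dx":0,"dy":0,"dz":0,"rx":0,"ry":0,"rz":0,"gripper":58}
  ]
}}

```text
time: 5.95
ee_pos: [0.5172, -0.206, 0.0721]
eef_rot: [0.194, 3.133, -0.002]
force: [-0.7, -0.3, 0.3]
grip_width: 0.0578
grasp_force: 0.0
```

```bash
python3 -c "
from h import *
go((.5165,-.2044,.031),-.121)"
```

```text
t 5.95 pos [ 0.5172 -0.206   0.0721] psi -0.1235 z [ 0.0027 -0.0011 -1.    ] F [-0.6781 -0.3104  0.2765] w 0.0578 gf 0.0
turn [-0.0008  0.0028 -0.0025]
shift [ 0.9  1.5 41.1]
```

>>> {"op": "step_arm", "data": {
  "force": 40,
  "rows": [
    {"dx":0,"dy":0,"dz":20,"rx":0,"ry":0,"rz":0,"gripper":58},
    {"dx":0,"dy":0,"dz":20,"rx":0,"ry":0,"rz":0,"gripper":58},
    {"dx":0,"dy":0,"dz":0,"rx":0,"ry":0,"rz":0,"gripper":58},
    {"dx":0,"dy":0,"dz":0,"rx":0,"ry":0,"rz":0,"gripper":58},
    {"dx":0,"dy":0,"dz":0,"rx":0,"ry":0,"rz":0,"gripper":58}
  ]
}}

```text
time: 6.58
ee_pos: [0.5162, -0.2058, 0.0303]
eef_rot: [-0.194, -3.135, -0.0]
force: [0.3, 0.2, 0.8]
grip_width: 0.0578
grasp_force: 0.0
```

>>> {"op": "step_arm", "data": {
  "force": 40,
  "rows": [
    {"dx":0,"dy":0,"dz":0,"rx":0,"ry":0,"rz":0,"gripper":30},
    {"dx":0,"dy":0,"dz":0,"rx":0,"ry":0,"rz":0,"gripper":30},
    {"dx":0,"dy":0,"dz":0,"rx":0,"ry":0,"rz":0,"gripper":30},
    {"dx":0,"dy":0,"dz":0,"rx":0,"ry":0,"rz":0,"gripper":30}
  ]
}}

```text
time: 7.08
ee_pos: [0.5165, -0.2059, 0.0309]
eef_rot: [0.194, 3.135, -0.0]
force: [-1.9, 0.9, 5.7]
grip_width: 0.0377
grasp_force: 42.2
```

>>> {"op": "step_arm", "data": {
  "rows": [
    {"dx":0,"dy":0,"dz":-15,"rx":0,"ry":0,"rz":0,"gripper":30},
    {"dx":0,"dy":0,"dz":-35,"rx":0,"ry":0,"rz":0,"gripper":30},
    {"dx":0,"dy":0,"dz":-35,"rx":0,"ry":0,"rz":0,"gripper":30},
    {"dx":0,"dy":0,"dz":0,"rx":0,"ry":0,"rz":0,"gripper":30}
  ]
}}

```text
time: 7.58
ee_pos: [0.5181, -0.2066, 0.1185]
eef_rot: [0.194, 3.13, -0.003]
force: [1.3, 0.3, -1.3]
grip_width: 0.0375
grasp_force: 40.3
```

```bash
python3 -c "
from h import *
go((.536,.127,.115),-.121)
p=eyes.read_camera('wrist'); cv2.imwrite('pics/w4.png',p['img'])"
```

```text
t 7.58 pos [ 0.5181 -0.2066  0.1185] psi -0.1238 z [ 0.0055 -0.0023 -1.    ] F [ 1.3002  0.2553 -1.2612] w 0.0375 gf 40.3
turn [-0.0016  0.0057 -0.0028]
shift [ 22.5 333.3   3.5]
```

View pics/w4.png

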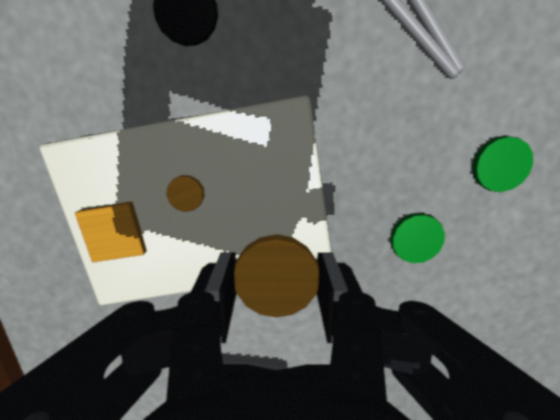

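The picture shows the blank held flat between the pads at (277,276). The small blank (185,194) and the square (110,232) lie undisturbed.

>>> {"op": "step_arm", "data": {
  "rows": [
    {"dx":3.6,"dy":55.5,"dz":0,"rx":0,"ry":0,"rz":0,"gripper":30},
    {"dx":3.6,"dy":55.5,"dz":0,"rx":0,"ry":0,"rz":0,"gripper":30},
    {"dx":3.6,"dy":55.5,"dz":0,"rx":0,"ry":0,"rz":0,"gripper":30},
    {"dx":3.6,"dy":55.5,"dz":0,"rx":0,"ry":0,"rz":0,"gripper":30},
    {"dx":3.6,"dy":55.5,"dz":0,"rx":0,"ry":0,"rz":0,"gripper":30}
  ]
}}

```text
time: 8.25
ee_pos: [0.5317, 0.0734, 0.1142]
eef_rot: [-0.194, -3.134, 0.001]
force: [0.6, -0.2, -0.3]
grip_width: 0.0375
grasp_force: 40.4
```

>>> {"op": "step_arm", "data": {
  "rows": [
    {"dx":3.6,"dy":55.5,"dz":0,"rx":0,"ry":0,"rz":0,"gripper":30},
    {"dx":0,"dy":0,"dz":0,"rx":0,"ry":0,"rz":0,"gripper":30},
    {"dx":0,"dy":0,"dz":0,"rx":0,"ry":0,"rz":0,"gripper":30},
    {"dx":0,"dy":0,"dz":0,"rx":0,"ry":0,"rz":0,"gripper":30},
    {"dx":0,"dy":0,"dz":0,"rx":0,"ry":0,"rz":0,"gripper":30}
  ]
}}

```text
time: 8.88
ee_pos: [0.5359, 0.1261, 0.1152]
eef_rot: [-0.197, -3.135, 0.0]
force: [-0.0, -1.8, -1.9]
grip_width: 0.0376
grasp_force: 40.4
```

```bash
cat > e.py <<'E'
from h import *
import sys
p=eyes.read_camera("wrist"); go((.536,.127,.06),-.121)
m=cv2.inRange(cv2.cvtColor(p["img"],cv2.COLOR_BGR2HSV),(8,110,40),(28,255,255))
k,l,s,c=cv2.connectedComponentsWithStats(m)
for i in range(1,k):
    if 400<s[i,4]<9000:
        (x,y),r=cv2.minEnclosingCircle(np.argwhere(l==i)[:,::-1].astype(np.float32))
        d=p["z_map"][l==i]; o,dd=ray(p,c[i]); print(s[i],c[i],o+dd*np.median(d))
E
python3 e.py
```

```text
t 8.93 pos [0.536  0.1262 0.1153] psi -0.1255 z [-0.0002 -0.0001 -1.    ] F [ 0.3116  0.8955 -0.5947] w 0.0379 gf 40.45
turn [-0.0001 -0.0002 -0.0045]
shift [ 0.1  0.8 55.3]
[ 234  235   86   82 5518] [275.9621 275.7229] [0.5356 0.1265 0.1018]
```

>>> {"op": "step_arm", "data": {
  "rows": [
    {"dx":0,"dy":0.6,"dz":25,"rx":0,"ry":0,"rz":0,"gripper":30},
    {"dx":0,"dy":0,"dz":20,"rx":0,"ry":0,"rz":0,"gripper":30},
    {"dx":0,"dy":0,"dz":0,"rx":0,"ry":0,"rz":0,"gripper":30},
    {"dx":0,"dy":0,"dz":0,"rx":0,"ry":0,"rz":0,"gripper":30},
    {"dx":0,"dy":0,"dz":0,"rx":0,"ry":0,"rz":0,"gripper":30}
  ]
}}

```text
time: 9.55
ee_pos: [0.5367, 0.1279, 0.0712]
eef_rot: [0.195, 3.134, 0.001]
force: [-0.1, 0.3, 0.3]
grip_width: 0.038
grasp_force: 40.5
```

>>> {"op": "step_arm", "data": {
  "rows": [
    {"dx":0,"dy":0,"dz":8,"rx":0,"ry":0,"rz":0,"gripper":30},
    {"dx":0,"dy":0,"dz":5,"rx":0,"ry":0,"rz":0,"gripper":30},
    {"dx":0,"dy":0,"dz":5,"rx":0,"ry":0,"rz":0,"gripper":30},
    {"dx":0,"dy":0,"dz":0,"rx":0,"ry":0,"rz":0,"gripper":30},
    {"dx":0,"dy":0,"dz":0,"rx":0,"ry":0,"rz":0,"gripper":30}
  ]
}}

```text
time: 10.18
ee_pos: [0.5361, 0.1279, 0.0523]
eef_rot: [-0.194, -3.135, 0.0]
force: [0.0, 0.3, -1.5]
grip_width: 0.0377
grasp_force: 40.5
```

```bash
python3 e.py
```

```text
t 10.22 pos [0.5361 0.1279 0.0524] psi -0.1238 z [ 0.0001  0.     -1.    ] F [ 0.4445 -0.058  -0.7061] w 0.0377 gf 40.46
turn [ 0.      0.0001 -0.0028]
shift [ 0.  -0.9 -7.6]
[ 233  235   87   83 5651] [275.9986 276.1655] [0.536  0.1283 0.039 ]
```

>>> {"op": "step_arm", "data": {
  "rows": [
    {"dx":0,"dy":-0.5,"dz":0.8,"rx":0,"ry":0,"rz":0,"gripper":30},
    {"dx":0,"dy":0,"dz":0,"rx":0,"ry":0,"rz":0,"gripper":44},
    {"dx":0,"dy":0,"dz":0,"rx":0,"ry":0,"rz":0,"gripper":54},
    {"dx":0,"dy":0,"dz":0,"rx":0,"ry":0,"rz":0,"gripper":54}
  ]
}}

```text
time: 10.72
ee_pos: [0.5361, 0.1274, 0.0516]
eef_rot: [0.194, 3.135, 0.0]
force: [-0.8, 0.3, -0.4]
grip_width: 0.0541
grasp_force: 0.0
```

>>> {"op": "step_arm", "data": {
  "rows": [
    {"dx":0,"dy":0,"dz":-12,"rx":0,"ry":0,"rz":0,"gripper":54},
    {"dx":0,"dy":0,"dz":-40,"rx":0,"ry":0,"rz":0,"gripper":54},
    {"dx":20,"dy":0,"dz":-50,"rx":0,"ry":0,"rz":0,"gripper":54},
    {"dx":40,"dy":0,"dz":-50,"rx":0,"ry":0,"rz":0,"gripper":54},
    {"dx":30,"dy":0,"dz":-50,"rx":0,"ry":0,"rz":0,"gripper":54}
  ]
}}

```text
time: 11.35
ee_pos: [0.446, 0.1383, 0.2543]
eef_rot: [-0.195, -3.136, -0.0]
force: [0.2, 1.5, 0.9]
grip_width: 0.0539
grasp_force: 0.0
```

>>> {"op": "step_arm", "data": {
  "rows": [
    {"dx":0,"dy":0,"dz":0,"rx":0,"ry":0,"rz":0,"gripper":54},
    {"dx":0,"dy":0,"dz":0,"rx":0,"ry":0,"rz":0,"gripper":54},
    {"dx":0,"dy":0,"dz":0,"rx":0,"ry":0,"rz":0,"gripper":54}
  ]
}}

```text
time: 11.72
ee_pos: [0.4475, 0.1382, 0.2513]
eef_rot: [-0.195, -3.134, 0.001]
force: [-0.0, 0.7, -0.3]
grip_width: 0.0536
grasp_force: 0.0
```

```bash
python3 e.py; python3 b.py w5 die_center catch_thumb catch_pivot grip
```

```text
t 11.78 pos [0.4475 0.1381 0.2511] psi -0.1241 z [-0.0023 -0.0007 -1.    ] F [-0.743   0.2543 -0.7064] w 0.0539 gf 0.0
turn [-0.001  -0.0022 -0.0031]
shift [-89.2  -0.4 191.1]
[ 497  173   42  159 3824] [517.4733 249.4932] [0.5628 0.403  0.0218]
[259 245  35  35 970] [276.2742 261.8876] [0.5366 0.1274 0.0376]
t 11.78 pos [0.4475 0.1381 0.2511] psi -0.1241 z [-0.0023 -0.0007 -1.    ] F [-0.743   0.2543 -0.7064] w 0.0539 gf 0.0
die_center 0.97 [275.8 258.3] [0.5319 0.1274 0.0378] [0.5355 0.1269 0.03  ]
die_center 0.6 [276.5 260.5] [0.5345 0.1278 0.0381] [0.5383 0.1273 0.03  ]
```

View pics/w5.png

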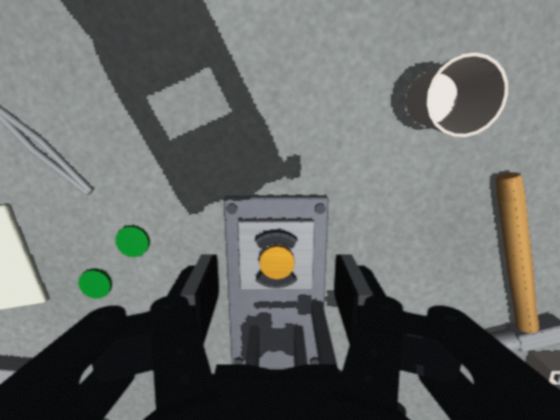

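The picture shows the blank seated in the nest at (276,262), with its top at 37.6 mm. Next is the catch, so I'll measure the thumb bar.

```bash
python3 - <<'E'
from h import *
D=np.array([.5363,.1272]); px=np.array([np.cos(-.121),np.sin(-.121)]); py=np.array([-px[1],px[0]])
for n in("top","scene"):
    p=eyes.read_camera(n)
    f=210/np.tan(np.radians(p["fovy"])/2); v,u=np.mgrid[0:420,0:560]
    Dd=np.stack([(u-p["cx"])/f,(v-p["cy"])/f,np.ones_like(u)],-1)
    W=np.array(p["origin"])+(Dd*p["z_map"][...,None])@ROT(p["rotation"]).T
    X=(W[...,:2]-D)@px; Y=(W[...,:2]-D)@py; Z=W[...,2]
    m=(X>.04)&(X<.11)&(Y>.07)&(Y<.14)&(Z>.13)&(Z<.21)
    print(n,m.sum(),*[np.percentile(a[m],[2,50,98]) for a in(X,Y,Z)])
    m=(X>.11)&(X<.22)&(abs(Y)<.04)&(Z>.24)
    print(" grip",m.sum(),*[np.percentile(a[m],[2,50,98]) for a in(X,Y,Z)])
T=D+.077*px+.098*py; go((*T,.22),-.121)
E
```

```text
top 75 [0.0655 0.0769 0.0881] [0.072  0.0907 0.1015] [0.1526 0.1727 0.1784]
 grip 139 [0.1389 0.149  0.1666] [-0.011  -0.0004  0.0115] [0.2526 0.2962 0.3051]
scene 89 [0.0622 0.0749 0.0863] [0.0706 0.0859 0.0983] [0.1544 0.1713 0.1776]
 grip 242 [0.1401 0.1537 0.1645] [-0.0153 -0.0105  0.0045] [0.2483 0.2838 0.3032]
t 12.12 pos [0.4476 0.1383 0.2519] psi -0.1239 z [-0.0007 -0.0002 -1.    ] F [-0.3199  0.0635 -0.1975] w 0.054 gf 0.0
turn [-0.0003 -0.0007 -0.0029]
shift [-166.4   97.6   31.9]
```

>>> {"op": "step_arm", "data": {
  "rows": [
    {"dx":-41.6,"dy":24.4,"dz":0,"rx":0,"ry":0,"rz":0,"gripper":0},
    {"dx":-41.6,"dy":24.4,"dz":0,"rx":0,"ry":0,"rz":0,"gripper":0},
    {"dx":-41.6,"dy":24.4,"dz":0,"rx":0,"ry":0,"rz":0,"gripper":0},
    {"dx":-41.6,"dy":24.4,"dz":0,"rx":0,"ry":0,"rz":0,"gripper":0},
    {"dx":0,"dy":0,"dz":30,"rx":0,"ry":0,"rz":0,"gripper":0}
  ]
}}

```text
time: 12.75
ee_pos: [0.6293, 0.2165, 0.2239]
eef_rot: [0.194, 3.129, 0.004]
force: [-1.0, -0.0, -0.8]
grip_width: 0.0001
grasp_force: 0.0
```

>>> {"op": "step_arm", "data": {
  "rows": [
    {"dx":0,"dy":0,"dz":0,"rx":0,"ry":0,"rz":0,"gripper":0},
    {"dx":0,"dy":0,"dz":0,"rx":0,"ry":0,"rz":0,"gripper":0},
    {"dx":0,"dy":0,"dz":0,"rx":0,"ry":0,"rz":0,"gripper":0}
  ]
}}

```text
time: 13.12
ee_pos: [0.6251, 0.2147, 0.2237]
eef_rot: [0.194, 3.134, 0.001]
force: [-0.0, 0.4, 0.8]
grip_width: -0.0001
grasp_force: 0.0
```

>>> {"op": "step_arm", "data": {
  "rows": [
    {"dx":0,"dy":0,"dz":20,"rx":0,"ry":0,"rz":0,"gripper":0},
    {"dx":0,"dy":4,"dz":14,"rx":0,"ry":0,"rz":0,"gripper":0},
    {"dx":0,"dy":4,"dz":12,"rx":0,"ry":0,"rz":0,"gripper":0},
    {"dx":0,"dy":3,"dz":12,"rx":0,"ry":0,"rz":0,"gripper":0},
    {"dx":0,"dy":1,"dz":12,"rx":0,"ry":0,"rz":0,"gripper":0}
  ]
}}

```text
time: 13.75
ee_pos: [0.6261, 0.2264, 0.1512]
eef_rot: [-0.194, -3.135, 0.002]
force: [0.5, -1.7, 2.6]
grip_width: 0.0001
grasp_force: 1.1
```

>>> {"op": "step_arm", "data": {
  "rows": [
    {"dx":0,"dy":0,"dz":7,"rx":0,"ry":0,"rz":0,"gripper":0},
    {"dx":0,"dy":0,"dz":4,"rx":0,"ry":0,"rz":0,"gripper":0},
    {"dx":0,"dy":0,"dz":0,"rx":0,"ry":0,"rz":0,"gripper":0},
    {"dx":0,"dy":0,"dz":0,"rx":0,"ry":0,"rz":0,"gripper":0}
  ]
}}

```text
time: 14.25
ee_pos: [0.6262, 0.2266, 0.1414]
eef_rot: [-0.194, -3.136, -0.0]
force: [-0.1, 0.2, -0.9]
grip_width: 0.0002
grasp_force: 0.0
```

>>> {"op": "step_arm", "data": {
  "rows": [
    {"dx":0,"dy":0,"dz":1.5,"rx":0,"ry":0,"rz":0,"gripper":0},
    {"dx":0,"dy":0,"dz":-40,"rx":0,"ry":0,"rz":0,"gripper":0},
    {"dx":10,"dy":10,"dz":-55,"rx":0,"ry":0,"rz":0,"gripper":0},
    {"dx":10,"dy":10,"dz":-55,"rx":0,"ry":0,"rz":0,"gripper":54},
    {"dx":0,"dy":0,"dz":-55,"rx":0,"ry":0,"rz":0,"gripper":54}
  ]
}}

```text
time: 14.88
ee_pos: [0.6081, 0.2496, 0.3468]
eef_rot: [-0.193, -3.136, -0.0]
force: [0.8, -1.2, -0.3]
grip_width: 0.0358
grasp_force: 0.0
```

>>> {"op": "step_arm", "data": {
  "rows": [
    {"dx":0,"dy":0,"dz":-55,"rx":0,"ry":0,"rz":0,"gripper":54},
    {"dx":0,"dy":0,"dz":0,"rx":0,"ry":0,"rz":0,"gripper":54},
    {"dx":0,"dy":0,"dz":0,"rx":0,"ry":0,"rz":0,"gripper":54}
  ]
}}

```text
time: 15.25
ee_pos: [0.6086, 0.2488, 0.3995]
eef_rot: [-0.194, -3.135, 0.0]
force: [0.4, 0.5, 0.2]
grip_width: 0.0542
grasp_force: 0.0
```

```bash
cat > g.py <<'E'
from h import *
D=np.array([.5363,.1272]); px=np.array([np.cos(-.121),np.sin(-.121)]); py=np.array([-px[1],px[0]])
for n in("top","scene"):
    p=eyes.read_camera(n); cv2.imwrite("pics/%s_g.png"%n,p["img"])
    f=210/np.tan(np.radians(p["fovy"])/2); v,u=np.mgrid[0:420,0:560]
    Dd=np.stack([(u-p["cx"])/f,(v-p["cy"])/f,np.ones_like(u)],-1)
    W=np.array(p["origin"])+(Dd*p["z_map"][...,None])@ROT(p["rotation"]).T
    X=(W[...,:2]-D)@px; Y=(W[...,:2]-D)@py; Z=W[...,2]
    for nm,m in(("thumb",(X>.04)&(X<.11)&(Y>.085)&(Y<.14)&(Z>.08)&(Z<.21)),("grip",(X>.05)&(X<.22)&(abs(Y)<.04)&(Z>.24)&(Z<.33))):
        if m.sum(): print(n,nm,m.sum(),*[np.percentile(a[m],[2,50,98]) for a in(X,Y,Z)])
T=D+.1514*px; go((*T,.39),-.121)
E
python3 g.py
```

```text
top thumb 58 [0.0657 0.0766 0.0891] [0.0874 0.0986 0.1076] [0.1067 0.1168 0.1233]
top grip 139 [0.1389 0.1489 0.1666] [-0.0111 -0.0002  0.0118] [0.2513 0.2959 0.3049]
scene thumb 29 [0.0626 0.0748 0.0845] [0.091  0.0972 0.1028] [0.1149 0.1178 0.122 ]
scene grip 243 [0.1394 0.1542 0.1648] [-0.0151 -0.0104  0.0036] [0.249  0.2839 0.3038]
t 15.35 pos [0.6082 0.2487 0.398 ] psi -0.1238 z [-0.0028 -0.0011 -1.    ] F [-0.4543  0.4028  0.4456] w 0.0538 gf 0.0
turn [-0.0014 -0.0027 -0.0028]
shift [ -94.7 -129.3    8. ]
```

The thumb bar's top is now at z 0.122, which makes the catch angle about 1.09 rad, so it is flipped. On to the grip.

>>> {"op": "step_arm", "data": {
  "rows": [
    {"dx":-31.6,"dy":-43.1,"dz":0,"rx":0,"ry":0,"rz":0,"gripper":54},
    {"dx":-31.6,"dy":-43.1,"dz":0,"rx":0,"ry":0,"rz":0,"gripper":54},
    {"dx":-31.5,"dy":-43.1,"dz":0,"rx":0,"ry":0,"rz":0,"gripper":54},
    {"dx":0,"dy":0,"dz":0,"rx":0,"ry":0,"rz":0,"gripper":54},
    {"dx":0,"dy":0,"dz":0,"rx":0,"ry":0,"rz":0,"gripper":54}
  ]
}}

```text
time: 15.98
ee_pos: [0.6864, 0.109, 0.3982]
eef_rot: [-0.195, -3.133, 0.0]
force: [1.2, 0.2, 0.1]
grip_width: 0.0538
grasp_force: 0.0
```

>>> {"op": "step_arm", "data": {
  "rows": [
    {"dx":0,"dy":0,"dz":45,"rx":0,"ry":0,"rz":0,"gripper":54},
    {"dx":0,"dy":0,"dz":40,"rx":0,"ry":0,"rz":0,"gripper":54},
    {"dx":0,"dy":0,"dz":37,"rx":0,"ry":0,"rz":0,"gripper":54},
    {"dx":0,"dy":0,"dz":0,"rx":0,"ry":0,"rz":0,"gripper":54},
    {"dx":0,"dy":0,"dz":0,"rx":0,"ry":0,"rz":0,"gripper":54}
  ]
}}

```text
time: 16.6
ee_pos: [0.6873, 0.11, 0.2793]
eef_rot: [0.192, 3.134, 0.001]
force: [0.3, -0.0, -0.1]
grip_width: 0.0537
grasp_force: 0.0
```

```bash
python3 -c "
from h import *
D=np.array([.5363,.1272]); px=np.array([np.cos(-.121),np.sin(-.121)])
go((*(D+.1514*px),.275),-.121)"
```

```text
t 16.6 pos [0.6873 0.11   0.2793] psi -0.1226 z [ 0.0015  0.0003 -1.    ] F [ 0.338  -0.0245 -0.0776] w 0.0537 gf 0.0
turn [ 0.0005  0.0015 -0.0016]
shift [ 0.6 -1.1  4.3]
```

>>> {"op": "step_arm", "data": {
  "force": 40,
  "rows": [
    {"dx":0,"dy":-0.8,"dz":2,"rx":0,"ry":0,"rz":0,"gripper":15},
    {"dx":0,"dy":0,"dz":0,"rx":0,"ry":0,"rz":0,"gripper":15},
    {"dx":0,"dy":0,"dz":0,"rx":0,"ry":0,"rz":0,"gripper":15},
    {"dx":0,"dy":0,"dz":0,"rx":0,"ry":0,"rz":0,"gripper":15},
    {"dx":0,"dy":0,"dz":0,"rx":0,"ry":0,"rz":0,"gripper":15}
  ]
}}

```text
time: 17.23
ee_pos: [0.6874, 0.1081, 0.2775]
eef_rot: [0.194, 3.133, 0.001]
force: [-0.6, -0.2, 6.3]
grip_width: 0.025
grasp_force: 39.5
```

```bash
python3 - <<'E'
from h import *
s,M=st()
th=np.r_[np.arange(0,1.70,.13),1.70]; ph=np.radians(98)-th; r=190
x=r*(np.cos(ph)-np.cos(np.radians(98))); z=r*(np.sin(np.radians(98))-np.sin(ph))
for a,b,c in zip(th[1:],np.diff(x),np.diff(z)): print(round(a,2),round(b,1),round(c,1))
E
```

```text
t 17.23 pos [0.6874 0.1081 0.2775] psi -0.1238 z [ 0.0022  0.0002 -1.    ] F [-0.6384 -0.2366  6.2574] w 0.025 gf 39.46
0.13 24.6 -1.8
0.26 24.6 1.4
0.39 24.3 4.5
0.52 23.5 7.7
0.65 22.3 10.6
0.78 20.7 13.4
0.91 18.8 16.0
1.04 16.6 18.3
1.17 14.0 20.3
1.3 11.3 21.9
1.43 8.4 23.2
1.56 5.3 24.1
1.69 2.1 24.6
1.7 0.0 1.9
```

>>> {"op": "step_arm", "data": {
  "force": 40,
  "rows": [
    {"dx":24.6,"dy":0,"dz":-1.8,"rx":0,"ry":0,"rz":0,"gripper":15},
    {"dx":24.6,"dy":0,"dz":1.4,"rx":0,"ry":0,"rz":0,"gripper":15},
    {"dx":24.3,"dy":0,"dz":4.5,"rx":0,"ry":0,"rz":0,"gripper":15},
    {"dx":0,"dy":0,"dz":0,"rx":0,"ry":0,"rz":0,"gripper":15}
  ]
}}

```text
time: 17.73
ee_pos: [0.614, 0.1171, 0.2734]
eef_rot: [0.194, 3.132, 0.0]
force: [1.6, -1.7, 6.0]
grip_width: 0.0248
grasp_force: 40.9
```

```bash
cat > k.py <<'E'
from h import *
D=np.array([.5363,.1272]); px=np.array([np.cos(-.121),np.sin(-.121)]); py=np.array([-px[1],px[0]])
s,M=st(); g=s["ee_pos"]+.003*M[:,2]; v=g[:2]-D
x=v@px-.125; z=g[2]-.085; ph=np.arctan2(z,-x)
print("press y",v@py,"radius",np.hypot(x,z),"theta",np.radians(98)-ph)
E
python3 k.py
```

```text
t 17.73 pos [0.614  0.1171 0.2734] psi -0.1236 z [ 0.0034 -0.0001 -1.    ] F [ 1.5678 -1.6895  5.956 ] w 0.0248 gf 40.95
press y -0.0006924556843319121 radius 0.19122940767690005 theta 0.38614896545700694
```

>>> {"op": "step_arm", "data": {
  "rows": [
    {"dx":23.5,"dy":0,"dz":7.7,"rx":0,"ry":0,"rz":0,"gripper":15},
    {"dx":22.3,"dy":0,"dz":10.6,"rx":0,"ry":0,"rz":0,"gripper":15},
    {"dx":20.7,"dy":0,"dz":13.4,"rx":0,"ry":0,"rz":0,"gripper":15},
    {"dx":18.8,"dy":0,"dz":16,"rx":0,"ry":0,"rz":0,"gripper":15},
    {"dx":16.6,"dy":0,"dz":18.3,"rx":0,"ry":0,"rz":0,"gripper":15}
  ]
}}

```text
time: 18.35
ee_pos: [0.5134, 0.1293, 0.207]
eef_rot: [0.194, 3.132, -0.0]
force: [4.1, -5.4, 3.3]
grip_width: 0.0251
grasp_force: 41.7
```

>>> {"op": "step_arm", "data": {
  "rows": [
    {"dx":14,"dy":0,"dz":20.3,"rx":0,"ry":0,"rz":0,"gripper":15},
    {"dx":11.3,"dy":0,"dz":21.9,"rx":0,"ry":0,"rz":0,"gripper":15},
    {"dx":0,"dy":0,"dz":0,"rx":0,"ry":0,"rz":0,"gripper":15},
    {"dx":0,"dy":0,"dz":0,"rx":0,"ry":0,"rz":0,"gripper":15}
  ]
}}

```text
time: 18.85
ee_pos: [0.488, 0.1324, 0.1642]
eef_rot: [-0.194, -3.135, 0.001]
force: [-1.6, -4.9, 3.7]
grip_width: 0.025
grasp_force: 40.7
```

```bash
python3 k.py
```

```text
t 18.85 pos [0.488  0.1324 0.1642] psi -0.1235 z [-0.0002 -0.0008 -1.    ] F [-1.6101 -4.8874  3.7081] w 0.025 gf 40.73
press y -0.0006453164975175228 radius 0.18958346621590144 theta 1.296878069297284
```

>>> {"op": "step_arm", "data": {
  "force": 60,
  "rows": [
    {"dx":8.4,"dy":0.3,"dz":23.2,"rx":0,"ry":0,"rz":0,"gripper":15},
    {"dx":5.3,"dy":0.3,"dz":24.1,"rx":0,"ry":0,"rz":0,"gripper":15},
    {"dx":2,"dy":0,"dz":20,"rx":0,"ry":0,"rz":0,"gripper":15},
    {"dx":0,"dy":0,"dz":0,"rx":0,"ry":0,"rz":0,"gripper":15},
    {"dx":0,"dy":0,"dz":0,"rx":0,"ry":0,"rz":0,"gripper":15}
  ]
}}

```text
time: 19.48
ee_pos: [0.4727, 0.1344, 0.0968]
eef_rot: [-0.194, -3.135, 0.002]
force: [-1.3, -11.0, 7.0]
grip_width: 0.0251
grasp_force: 59.0
```

```bash
python3 k.py
```

```text
t 19.48 pos [0.4727 0.1344 0.0968] psi -0.1237 z [-0.0002 -0.0014 -1.    ] F [ -1.3436 -10.9644   7.0272] w 0.0251 gf 58.96
press y -0.0005763904160406607 radius 0.18920019792896464 theta 1.6638566450950487
```

>>> {"op": "step_arm", "data": {
  "rows": [
    {"dx":0,"dy":-0.8,"dz":4,"rx":0,"ry":0,"rz":0,"gripper":15},
    {"dx":0,"dy":0,"dz":4,"rx":0,"ry":0,"rz":0,"gripper":15},
    {"dx":0,"dy":0,"dz":0,"rx":0,"ry":0,"rz":0,"gripper":15},
    {"dx":0,"dy":0,"dz":0,"rx":0,"ry":0,"rz":0,"gripper":15}
  ]
}}

```text
time: 19.98
ee_pos: [0.4727, 0.1343, 0.0891]
eef_rot: [0.194, 3.135, -0.001]
force: [-3.1, -5.2, 7.3]
grip_width: 0.0248
grasp_force: 59.0
```

```bash
python3 k.py
```

```text
t 19.98 pos [0.4727 0.1343 0.0891] psi -0.1234 z [ 0.0004 -0.0004 -1.    ] F [-3.112  -5.1712  7.3179] w 0.0248 gf 59.01
press y -0.0006271101675542207 radius 0.18901710182287088 theta 1.7044810383255737
```

>>> {"op": "step_arm", "data": {
  "rows": [
    {"dx":0,"dy":0,"dz":2,"rx":0,"ry":0,"rz":0,"gripper":15},
    {"dx":0,"dy":0,"dz":1,"rx":0,"ry":0,"rz":0,"gripper":15},
    {"dx":0,"dy":0,"dz":0,"rx":0,"ry":0,"rz":0,"gripper":15},
    {"dx":0,"dy":0,"dz":0,"rx":0,"ry":0,"rz":0,"gripper":15}
  ]
}}

```text
time: 20.48
ee_pos: [0.4727, 0.1343, 0.0862]
eef_rot: [0.195, 3.135, -0.0]
force: [-1.6, -5.8, 7.2]
grip_width: 0.0244
grasp_force: 59.0
```

>>> {"op": "step_arm", "data": {
  "rows": [
    {"dx":0,"dy":0,"dz":2,"rx":0,"ry":0,"rz":0,"gripper":15},
    {"dx":0,"dy":0,"dz":1,"rx":0,"ry":0,"rz":0,"gripper":15},
    {"dx":0,"dy":0,"dz":0,"rx":0,"ry":0,"rz":0,"gripper":15},
    {"dx":0,"dy":0,"dz":0,"rx":0,"ry":0,"rz":0,"gripper":15}
  ]
}}

```text
time: 20.98
ee_pos: [0.4728, 0.1343, 0.0832]
eef_rot: [0.194, 3.135, -0.0]
force: [-2.1, -6.8, 7.4]
grip_width: 0.0245
grasp_force: 59.1
```

```bash
python3 k.py; python3 - <<'E'
from h import *
p=eyes.read_camera("scene"); cv2.imwrite("pics/s2.png",cv2.resize(p["img"][150:290,220:400],None,fx=4,fy=4,interpolation=cv2.INTER_CUBIC))
E
```

```text
t 20.98 pos [0.4728 0.1343 0.0832] psi -0.1234 z [ 0.0007 -0.0003 -1.    ] F [-2.0863 -6.7982  7.3887] w 0.0245 gf 59.11
press y -0.0006038645236803447 radius 0.1889568198106146 theta 1.7357738613491391
```

View pics/s2.png

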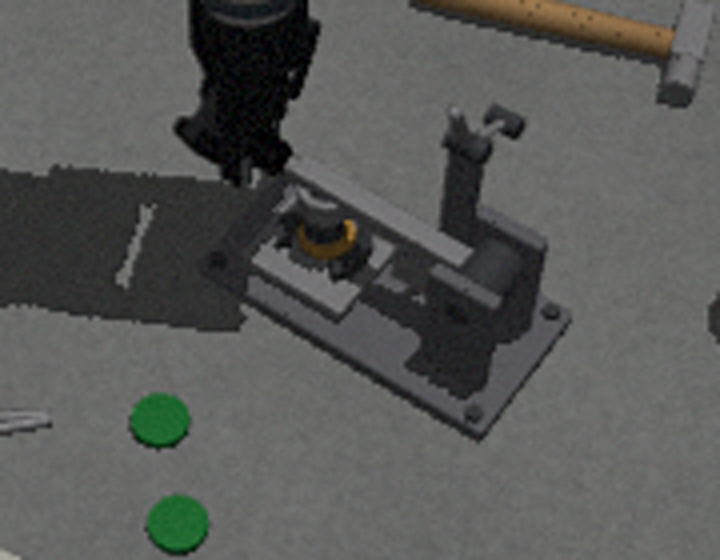

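The picture shows the lever almost level, with the punch at or just above the blank (330,235) and the catch flipped at (500,125). The force hasn't risen, so I'll measure the lever's slope.

```bash
cat > l.py <<'E'
from h import *
D=np.array([.5363,.1272]); px=np.array([np.cos(-.121),np.sin(-.121)]); py=np.array([-px[1],px[0]])
st()
for n in("scene","top"):
    p=eyes.read_camera(n)
    f=210/np.tan(np.radians(p["fovy"])/2); v,u=np.mgrid[0:420,0:560]
    Dd=np.stack([(u-p["cx"])/f,(v-p["cy"])/f,np.ones_like(u)],-1)
    W=np.array(p["origin"])+(Dd*p["z_map"][...,None])@ROT(p["rotation"]).T
    X=(W[...,:2]-D)@px; Y=(W[...,:2]-D)@py; Z=W[...,2]
    m=(X>-.02)&(X<.09)&(abs(Y)<.012)&(Z>.085)&(Z<.105)
    if m.sum()>20:
        a,b=np.polyfit(X[m],Z[m],1); print(n,m.sum(),"theta",1.71+np.arctan(a),"z at hinge",a*.125+b, "resid",np.std(Z[m]-a*X[m]-b))
E
python3 l.py
```

```text
t 21.02 pos [0.4728 0.1343 0.0832] psi -0.1234 z [ 0.0007 -0.0004 -1.    ] F [-1.2421 -6.0346  7.4553] w 0.0247 gf 59.11
scene 289 theta 1.7008022189574126 z at hinge 0.09301011120261876 resid 0.0029938544033553042
top 181 theta 1.6899065938559277 z at hinge 0.09318258473429517 resid 0.003116107408844846
```

>>> {"op": "step_arm", "data": {
  "rows": [
    {"dx":0,"dy":0,"dz":2,"rx":0,"ry":0,"rz":0,"gripper":15},
    {"dx":0,"dy":0,"dz":2,"rx":0,"ry":0,"rz":0,"gripper":15},
    {"dx":0,"dy":0,"dz":0,"rx":0,"ry":0,"rz":0,"gripper":15},
    {"dx":0,"dy":0,"dz":0,"rx":0,"ry":0,"rz":0,"gripper":15}
  ]
}}

```text
time: 21.62
ee_pos: [0.473, 0.1343, 0.0816]
eef_rot: [0.195, 3.134, 0.0]
force: [-10.5, -7.6, 42.0]
grip_width: 0.0247
grasp_force: 62.2
```

```bash
python3 l.py
```

```text
t 21.62 pos [0.473  0.1343 0.0816] psi -0.1243 z [ 0.0014 -0.     -1.    ] F [-10.5183  -7.6045  41.99  ] w 0.0247 gf 62.22
scene 284 theta 1.696345433571202 z at hinge 0.092139216188841 resid 0.0029734171198541365
top 183 theta 1.7134807702111488 z at hinge 0.0944335359847632 resid 0.0027030319012825857
```

Contact is firm at 42 N. I'll ease off slightly, settle and check before handing in.

>>> {"op": "step_arm", "data": {
  "rows": [
    {"dx":0,"dy":0,"dz":-0.7,"rx":0,"ry":0,"rz":0,"gripper":15},
    {"dx":0,"dy":0,"dz":0,"rx":0,"ry":0,"rz":0,"gripper":15},
    {"dx":0,"dy":0,"dz":0,"rx":0,"ry":0,"rz":0,"gripper":15},
    {"dx":0,"dy":0,"dz":0,"rx":0,"ry":0,"rz":0,"gripper":15}
  ]
}}

```text
time: 22.22
ee_pos: [0.473, 0.1343, 0.0817]
eef_rot: [0.195, 3.134, 0.0]
force: [-8.4, -6.6, 32.0]
grip_width: 0.0244
grasp_force: 61.2
```

```bash
python3 -c "
from h import *
s,M=st()
if 15<s['force'][2]<45: print(arm.job_done())"
```

```text
t 22.23 pos [0.473  0.1343 0.0817] psi -0.1244 z [ 0.0012 -0.0001 -1.    ] F [-8.3525 -6.6341 32.0277] w 0.0244 gf 61.18
the job is handed in; nothing more can be done
None
```

The job is handed in at 22 s: the larger round blank is seated in the nest, the catch is flipped, and the gripper is still holding the lever down on the blank with about 32 N; no verdict came back.

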